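# Find the release notch in the stage rim and press the key

## Task

The white insert plate of the microscope's light base must be tipped up for cleaning. Sweep a fingertip along the black cushioned rim around it, pressing enough that the cushion gives a little but never to its stop, until you find the one notch on the side towards the robot; then press the release key inside the notch fully down, so that the plate tips up and stays up when you let go. Grip and lift nothing, and leave the jars, dishes and other things where they are.

Things in the scene. Friction and masses are not known exactly. Their poses are not given: they have to be found in the camera images.
- light_base: Low fixed white slab, 300 x 300 mm, top 42 mm above the bench: a microscope's light base, column taken off. Origin at its middle on the bench; x points away from the robot (give or take 0.2 rad), z up. The round stage stands at its middle. The middle of the hidden notch is anywhere within 1.2 rad either side of this frame's -x direction; the rest of the rim is plain.
- stage_center (a point): Stage centre, at the height of the top of the untouched rim (65 mm above the bench); axes as the base. Around it runs the rim, a flat-topped black collar of radius 62 to 110 mm, 23 mm tall. White insert plate, radius 60 mm, inside, 7 mm lower. One notch: a pocket open outwards, from radius 67 mm (a 5 mm lip stays inside it), 58 mm wide at radius 90 mm. Run the fingertip on that radius.
- rim (a joint): How far the cushioned rim is pressed down, m: 0 free, 0.006 hard stop. It sinks level and springs back; about 1.2 N starts it, then 1.8 N per mm, some 12 N at the stop. When the fingertip slips wholly off it into the notch, it springs back to 0 and the push on the finger vanishes.
- release_key (a joint): Black release key, a block 40 mm (radial) x 44 mm, the floor of the notch, centred at radius 88.5 mm. Metres pressed: 0 up (its top 10 mm below the top of the free rim), 0.008 down on a solid stop (18 mm below it). It takes about 6 N, more when quick, and stays where it is left.
- plate (a joint): Tilt of the white insert plate, rad: 0 lying flat, 0.14 when the key is fully down. A linkage from the key drives it: it hinges near the notch, its opposite edge rises about 15 mm and stays up.
- jar: Bystander: clear specimen jar, 34 mm across, 45 mm tall, standing on a rear corner of the light base; origin at the centre of its underside.
- vial: Bystander: amber vial, 26 mm across, 45 mm tall, standing on the other rear corner of the light base; origin at the centre of its underside.
- dish: Bystander: small glass dish, 42 mm across, 11 mm tall, lying on a front corner of the light base; origin at the centre of its underside.
- phone: Bystander: black phone lying on the bench, 150 x 73 x 9 mm; origin at the centre of its underside.
- slide_box: Bystander: grey box of slides on the bench, 85 x 100 x 30 mm; origin at the centre of its underside.
- wash_bottle: Bystander: white bottle on the bench, 60 mm across, 130 mm tall; origin at the centre of its underside.
- dish_stack: Bystander: stack of three covered dishes on the bench, 90 mm across, 44 mm tall; origin at the centre of its underside.

How it is judged:
By the outcome, as a careful person would: the job done as asked, in the order asked, and still so for the second after the job is handed in, with the robot touching nothing.
It also fails if it takes over 70 s, if anything falls off the work surface, if the arm or the gripper's body presses on something with over 40 N, if the wrist force passes 120 N, or if a joint passes its speed limit or range.

## Robot

A 6-joint arm with a two-finger parallel gripper is mounted at the origin on the work surface. World frame = base frame: x ahead of the robot, y to its left, z up, the work surface at z = 0. Lengths are in m, angles in rad, forces in N, time in s.
With the tool pointing down it reaches from about 0.35 to 0.775 m from the base axis. Payload 7.3 kg.
Tool frame: the origin (TCP) lies midway between the tips of the shut fingers; the grasp point (between the pads) lies 19 mm behind it; z points along the fingers, y is the line along which they close (so a half turn about z gives the same grasp; the last joint's range is limited). The gripper opens to 92 mm and grips with 3 to 60 N. Pads are 19 mm wide; open, the fingers measure 130 mm over their backs; the gripper's body (75 mm by 190 mm) begins 47 mm behind the grasp point.
Start: joints at [1.126, 0.342, 1.524, -0, 1.275, -0.146], TCP at [0.155, 0.502, 0.227] pointing down, gripper open.
Joint ranges: [-2.53, 2.53], [-0.77, 2.02], [0.04, 2.7], [-1, 4.14], [0.28, 2.66], [-3.11, 3.11]. Speed limits (rad/s): [2.57, 2.57, 3.14, 3.14, 3.14, 3.14].

## Interface

Orientations are given as [roll, pitch, yaw] about the fixed x, y, z axes, in that order (R = Rz(yaw) Ry(pitch) Rx(roll)).
In Python, from cell import monitor, vision, workorder gives the robot as it stands.
- The arm moves only by the tool move_arm, never from a script. Its argument "rows" is a list of rows, each a list of 5 numbers: the shift along the world's x, y, z in mm, then the turn about the world's z in rad, then the closure, from -1 (fully open) to 1 (shut). A call has 1 to 12 rows; each row shifts and turns the commanded pose from where the row before left it; what a row does not reach is not made up. A row lasts 1/10 s, in which the tool goes at most 50 mm and 8.59 degrees, less where a joint would pass 70% of its speed; a pose out of reach is approached as far as the arm can. A call is refused whole if a number of a shift passes 50 or a number of a turn 0.15, either way. A call with a gripper value outside its range is refused whole. The fingers move at their own pace and stop on an object; "newtons" is the grip in N (left out, the last holds). Time passes only in rows, so rows that do not move let the fingers close. It gives the time, the measured TCP pose, the force, the opening and the grip force at its end, in the units of the state.
- monitor.observe(): the state, without advancing time (a new reading comes with each control period).
- vision.read_camera(name): name is "side" or "top"; returns the picture (384x512x3 uint8, red, green, blue); there is no depth.
- vision.get_calibration(name): a dict with "K" (3x3 intrinsics, pixels), "T" (4x4, takes a point from camera to world coordinates). Camera axes: x right, y up, looking along -z (the intrinsics and any distortion apply to the point x, -y, -z); pixel columns grow to the right and rows downward; lengths in m; the calibration is good to about 2 mm. A picture is of the moment at which its call begins. get_calibration takes no time and is no camera call.
- workorder.hand_in(): hands the job in; it is judged then, once.
The state is a dict: "time": time; "qpos": joint angles; "qvel": joint speeds; "joint_efforts": joint torques, N m; "tool_pos": TCP position; "tool_rot": TCP orientation; "contact_force": force on the tool from outside, world axes, zero at the start; "torque": the same for the moment, N m; "opening": finger opening in m; "grip_force": force on a finger pad.
Only numpy, scipy, OpenCV 4.12 (cv2) and the standard library are available. Lean on these libraries where they do the work, as an engineer would, in place of code of your own. Each camera call takes 0.05 s, during which the arm holds its last target. There are 200 camera calls.

## Working session

There is one attempt and no reset: what is moved stays moved. The work goes in short steps, Python scripts to look and compute and a tool call to move; the robot and the scene stay as the last step left them, time stands still between calls to the robot, and variables do not carry over. Pictures are saved under pics/ and viewed, at most 10 in all, crops included, and the job is handed in when it is done.

Besides the shell and the picture viewer there is one more tool, called after "Emit:" by a JSON object that holds its "op" and its "data". move_arm: Moves the arm, as the interface text tells. Its arguments: {"type":"object","properties":{"rows":{"type":"array","items":{"type":"array","items":{"type":"number"}}},"newtons":{"type":"number"}},"required":["rows"]}

```bash
mkdir -p pics; python3 - <<'E'
from cell import monitor, vision
import cv2
print(monitor.observe())
for n in("top","side"):
    cv2.imwrite(f"pics/{n}0.png",vision.read_camera(n)[:,:,::-1]); c=vision.get_calibration(n);print(c)
E
```

```text
{'time': 0.0, 'qpos': array([ 1.12600387e+00,  3.42741343e-01,  1.52503269e+00, -1.50562965e-05,
        1.27539421e+00, -1.45977841e-01]), 'qvel': array([-0.0015254 , -0.00090659, -0.00013247,  0.00078189,  0.00120805,
        0.00063101]), 'joint_efforts': array([ 1.51822187e-04, -4.31249142e+01, -2.44210660e+01,  7.17918598e-02,
        5.61480399e-02, -1.14766399e-04]), 'tool_pos': array([0.1543454 , 0.50136598, 0.22602983]), 'tool_rot': array([-3.14003172e+00, -2.14941895e-04,  2.84278226e+00]), 'contact_force': array([-0.52729957,  0.36047489, -0.48461335]), 'torque': array([0.03623896, 0.01413934, 0.00011364]), 'grip_force': 0.0, 'opening': 0.09173858511799306}
{'K': array([[413.61064844,   0.        , 251.36713125],
       [  0.        , 413.61064844, 201.53842586],
       [  0.        ,   0.        ,   1.        ]]), 'T': array([[ 2.11092208e-02,  9.77549235e-01, -2.09647069e-01,
         3.16818013e-01],
       [-9.99777171e-01,  2.06596051e-02, -4.33459892e-03,
         1.37134913e-02],
       [ 9.39417939e-05,  2.09691854e-01,  9.77767517e-01,
         1.39735835e+00],
       [ 0.00000000e+00,  0.00000000e+00,  0.00000000e+00,
         1.00000000e+00]])}
{'K': array([[355.96034447,   0.        , 256.22754397],
       [  0.        , 355.96034447, 184.12372482],
       [  0.        ,   0.        ,   1.        ]]), 'T': array([[ 0.94824697,  0.20168306, -0.24525828,  0.31528849],
       [-0.31746998,  0.6176412 , -0.71953607, -0.70842796],
       [ 0.00636338,  0.76016004,  0.64970472,  0.72550401],
       [ 0.        ,  0.        ,  0.        ,  1.        ]])}
```

View pics/top0.png

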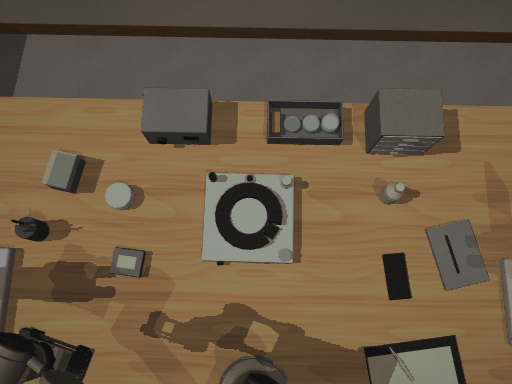

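View pics/side0.png

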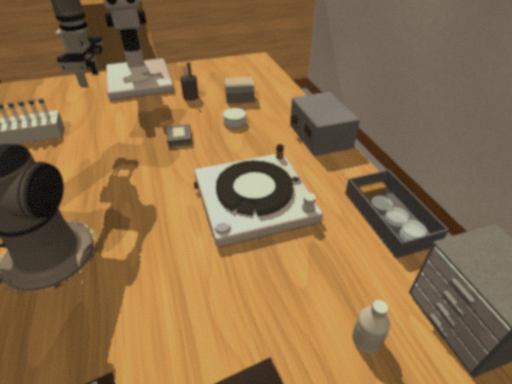

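The top view shows the base at about (249,217), with the rim around the plate and a notch-like gap at about (273,232). I'll measure these and enlarge the view.

```bash
cat > h.py <<'E'
import numpy as np, cv2
from cell import monitor, vision
def cast(n,uv,z):
    c=vision.get_calibration(n);K,T=c["K"],c["T"]
    uv=np.atleast_2d(uv).astype(float)
    d=np.c_[(uv[:,0]-K[0,2])/K[0,0],-(uv[:,1]-K[1,2])/K[1,1],-np.ones(len(uv))]@T[:3,:3].T
    return T[:3,3]+d*((z-T[2,3])/d[:,2])[:,None]
def proj(n,P):
    c=vision.get_calibration(n);K,T=c["K"],c["T"]
    p=(np.atleast_2d(P)-T[:3,3])@T[:3,:3]; 
    return np.c_[K[0,2]+K[0,0]*p[:,0]/-p[:,2],K[1,2]-K[1,1]*p[:,1]/-p[:,2]]
E
python3 - <<'E'
from h import *
rect={"top":(200,170,300,266),"side":(190,140,330,250)}; seed={"top":(249,215),"side":(254,186)}
for n in rect:
    im=cv2.imread(f"pics/{n}0.png"); g=cv2.cvtColor(im,cv2.COLOR_BGR2GRAY)
    x0,y0,x1,y1=rect[n]
    # white plate
    m=np.zeros_like(g); hsv=cv2.cvtColor(im,cv2.COLOR_BGR2HSV)
    w=((g>110)&(hsv[...,1]<50)).astype(np.uint8)
    k,l,st,ce=cv2.connectedComponentsWithStats(w,connectivity=4); 
    lab=l[seed[n][1],seed[n][0]]; pc=cv2.findContours((l==lab).astype(np.uint8),0,1)[0][0]
    P=cast(n,pc[:,0],.058); c,r=cv2.minEnclosingCircle((P[:,:2]*1000).astype(np.float32)); print(n,"plate",st[lab],c,r, cast(n,ce[lab],.058))
    b=(g<60).astype(np.uint8); b[:y0]=0;b[y1:]=0;b[:,:x0]=0;b[:,x1:]=0
    k,l,st,ce=cv2.connectedComponentsWithStats(b,connectivity=4); i=1+np.argmax(st[1:,4])
    bc=max(cv2.findContours((l==i).astype(np.uint8),0,1)[0],key=len); P=cast(n,bc[:,0],.065)
    c,r=cv2.minEnclosingCircle((P[:,:2]*1000).astype(np.float32)); print("rim",st[i],c,r)
    mw=w.copy()
    ws=np.zeros_like(g);ws[y0:y1,x0:x1]=w[y0:y1,x0:x1]; 
    s=max(cv2.findContours(cv2.morphologyEx(ws,3,np.ones((5,5))),0,1)[0],key=cv2.contourArea)
    P=cast(n,s[:,0],.042)[:,:2]*1000; print("slab",cv2.minAreaRect(P.astype(np.float32)))
a=cv2.imread("pics/top0.png")[165:270,195:305]; b=cv2.imread("pics/side0.png")[140:250,185:335]
cv2.imwrite("pics/crop.png",np.vstack([cv2.resize(np.pad(q,((0,0),(0,0),(0,0))),(500,300 if 0 else 300),interpolation=2) for q in (a,b)]))
E
```

```text
top plate [231 198  36  36 996] (557.8485717773438, 28.19050407409668) 59.11505126953125 [[0.5577438  0.02783104 0.058     ]]
rim [ 215  183   68   67 2425] (556.97802734375, 28.502639770507812) 111.12369537353516
slab ((557.1287841796875, 28.99536895751953), (295.4606628417969, 296.0180358886719), 89.55975341796875)
side plate [233 172  43  27 896] (560.1940307617188, 31.077272415161133) 61.35542297363281 [[0.55984625 0.02959612 0.058     ]]
rim [ 217  162   75   53 2089] (558.384765625, 17.341785430908203) 114.65544891357422
slab ((560.7510375976562, 27.028121948242188), (293.2449951171875, 300.5293884277344), 89.63423156738281)
```

View pics/crop.png

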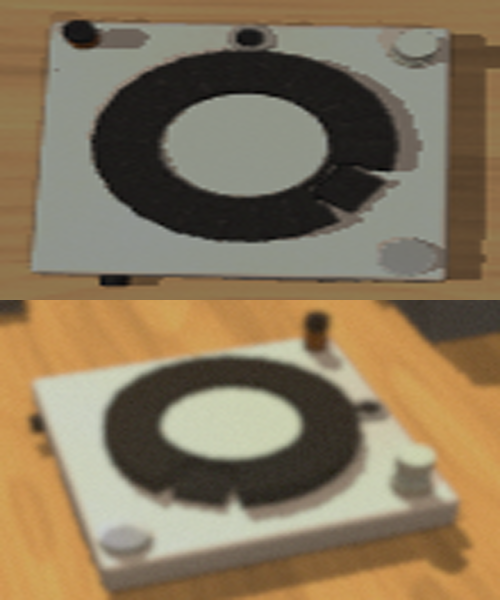

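The notch shows at the front right: the darker block sits at about crop (348,187), original pixel (271.6,230.5). I'll work out its bearing and the waypoints for a sweep that starts on plain rim.

```bash
python3 - <<'E'
from h import *
C=np.array([.558,.0287])
k=cast("top",[271.6,230.5],.055)[0,:2]-C
s=np.array([[205/500*150+185,490/300*0+140+ (490-300)/300*110]]) 
k2=cast("side",s,.055)[0,:2]-C
for q in(k,k2): print(q,np.hypot(*q),np.arctan2(q[1],q[0]))
phi=np.arctan2(k[1],k[0]); 
for a in np.arange(-.9,.31,.1):
    for sgn in(-1,):
        t=phi+sgn*a; print(round(a,1),round(t,3),np.round((C+.09*np.array([np.cos(t),np.sin(t)]))*1000,1))
print("tool yaw options: sin psi=cos t,-cos psi=sin t:", [np.arctan2(np.cos(phi),-np.sin(phi)),np.arctan2(-np.cos(phi),np.sin(phi))])
c=vision.get_calibration("top")
E
```

```text
[-0.04880461 -0.07723041] 0.09135877505139822 -2.1343671805185864
[-0.04770464 -0.08616995] 0.09849362353829096 -2.076407751513019
-0.9 -1.234 [587.7 -56.3]
-0.8 -1.334 [579.1 -58.8]
-0.7 -1.434 [570.2 -60.5]
-0.6 -1.534 [561.3 -61.2]
-0.5 -1.634 [552.3 -61.1]
-0.4 -1.734 [543.3 -60.1]
-0.3 -1.834 [534.6 -58.2]
-0.2 -1.934 [526.  -55.4]
-0.1 -2.034 [517.8 -51.8]
-0.0 -2.134 [509.9 -47.4]
0.1 -2.234 [502.6 -42.2]
0.2 -2.334 [495.8 -36.3]
0.3 -2.434 [489.6 -29.8]
tool yaw options: sin psi=cos t,-cos psi=sin t: [np.float64(-0.5635708537236899), np.float64(2.5780217998661032)]
```

Emit:
{"op": "move_arm", "data": {"rows": [[26,-40,0,-0.022,1],[26,-40,0,-0.022,1],[26,-40,0,-0.022,1],[26,-40,0,-0.022,1],[26,-40,0,-0.022,1],[26,-40,0,-0.022,1],[26,-40,0,-0.022,1],[26,-40,0,-0.022,1],[26,-40,0,-0.022,1],[26,-40,0,-0.022,1],[26,-40,0,-0.022,1],[26,-40,0,-0.022,1]], "newtons": 20}}

```text
time: 1.3
tool_pos: [0.4671, 0.0198, 0.2266]
tool_rot: [3.141, -0.0, 2.577]
contact_force: [1.0, 0.5, -0.3]
opening: 0.002
grip_force: 0.0
```

Emit:
{"op": "move_arm", "data": {"rows": [[0,0,-30,0,1],[0,0,-30,0,1],[0,0,-30,0,1],[0,0,-30,0,1],[0,0,-20,0,1],[0,0,-10,0,1],[0,0,0,0,1],[0,0,0,0,1]]}}

```text
time: 2.1
tool_pos: [0.467, 0.0217, 0.0773]
tool_rot: [3.141, 0.001, 2.579]
contact_force: [-0.3, -0.4, 0.2]
opening: 0.0004
grip_force: 0.0
```

```bash
python3 - <<'E'
from h import *
s=monitor.observe();print(s["tool_pos"],s["contact_force"],s["opening"])
a=vision.read_camera("side")[110:260,170:350,::-1];b=vision.read_camera("top")[160:280,190:310,::-1]
cv2.imwrite("pics/c2.png",np.hstack([cv2.resize(a,(480,400),interpolation=2),cv2.resize(b,(320,320),interpolation=2)[:,:].copy() if 0 else cv2.copyMakeBorder(cv2.resize(b,(320,320),interpolation=2),0,80,0,0,0)]))
E
```

```text
[0.46702883 0.02172295 0.07734525] [-0.28746304 -0.44119979  0.2367528 ] 0.00035019195111845827
```

View pics/c2.png

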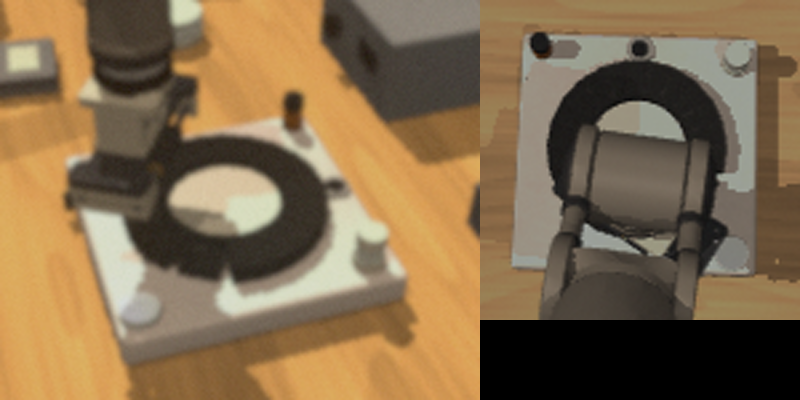

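The fingertip hangs over the rim's near side, crop about (130,215), and the notch at crop (200,275) is clear. I'll lower it gently.

Emit:
{"op": "move_arm", "data": {"rows": [[0,0,-3,0,1],[0,0,-3,0,1],[0,0,-3,0,1],[0,-1,-1,0,1],[0,-1,-1,0,1],[0,0,-1,0,1],[0,0,0,0,1],[0,0,0,0,1]]}}

```text
time: 3.0
tool_pos: [0.4665, 0.0196, 0.0649]
tool_rot: [-3.141, 0.0, 2.579]
contact_force: [-0.6, -1.9, 2.2]
opening: 0.0007
grip_force: 1.0
```

Emit:
{"op": "move_arm", "data": {"rows": [[0,0,-1,0,1],[0,0,-1,0,1],[0,0,0,0,1],[0,0,0,0,1]]}}

```text
time: 3.4
tool_pos: [0.4666, 0.0196, 0.0629]
tool_rot: [-3.142, 0.0, 2.579]
contact_force: [-1.9, -1.1, 5.6]
opening: 0.0003
grip_force: 2.7
```

Emit:
{"op": "move_arm", "data": {"rows": [[1.6,-4.7,0,0,1],[1.6,-4.7,0,0,1],[1.1,-4.4,0,0,1],[1.2,-4.3,0,0,1],[1.6,-4.2,0,0,1],[1.6,-4.3,0,0,1]]}}

```text
time: 4.0
tool_pos: [0.4752, -0.0061, 0.0629]
tool_rot: [3.14, -0.001, 2.578]
contact_force: [-1.2, 4.6, 5.6]
opening: 0.0004
grip_force: 2.7
```

Emit:
{"op": "move_arm", "data": {"rows": [[2,-4,0,0,1],[2,-4,0,0,1],[2.4,-3.9,0,0,1],[2.4,-3.8,0,0,1],[2.7,-3.6,0,0,1],[2.8,-3.5,0,0,1]]}}

```text
time: 4.6
tool_pos: [0.489, -0.0288, 0.0627]
tool_rot: [3.141, -0.002, 2.579]
contact_force: [-3.6, 3.6, 4.8]
opening: 0.0006
grip_force: 2.8
```

Emit:
{"op": "move_arm", "data": {"rows": [[3.1,-3.2,0,0,1],[3.1,-3.3,0,0,1]]}}

```text
time: 4.8
tool_pos: [0.495, -0.0353, 0.0627]
tool_rot: [3.141, -0.002, 2.579]
contact_force: [-2.7, 3.4, 4.8]
opening: 0.0006
grip_force: 2.7
```

Emit:
{"op": "move_arm", "data": {"rows": [[3.4,-3,0,0,1],[3.4,-2.9,0,0,1]]}}

```text
time: 5.0
tool_pos: [0.5029, -0.042, 0.0626]
tool_rot: [3.141, 0.0, 2.579]
contact_force: [-0.4, -0.1, 0.7]
opening: 0.0003
grip_force: 0.0
```

Emit:
{"op": "move_arm", "data": {"rows": [[3.6,-2.6,0,0,1],[3.7,-2.6,0,0,1],[0,0,0,0,1]]}}

```text
time: 5.3
tool_pos: [0.5105, -0.0477, 0.0627]
tool_rot: [3.141, 0.001, 2.578]
contact_force: [0.4, 0.1, 0.2]
opening: 0.0006
grip_force: 0.0
```

The push on the finger vanished near the expected spot, so the fingertip is in the notch. Next I'll press the key slowly.

Emit:
{"op": "move_arm", "data": {"rows": [[0,0,-2,0,1],[0,0,-2,0,1],[0,0,-2,0,1],[0,0,-1,0,1],[0,0,-1,0,1],[0,0,-1,0,1],[0,0,0,0,1]]}}

```text
time: 6.0
tool_pos: [0.5096, -0.0471, 0.054]
tool_rot: [3.142, -0.0, 2.579]
contact_force: [-1.2, 0.7, 3.5]
opening: 0.0009
grip_force: 1.8
```

Emit:
{"op": "move_arm", "data": {"rows": [[0,0,-1,0,1],[0,0,-1,0,1],[0,0,-1,0,1],[0,0,-1,0,1],[0,0,0,0,1]]}}

```text
time: 6.5
tool_pos: [0.5096, -0.0471, 0.0499]
tool_rot: [3.142, -0.0, 2.579]
contact_force: [-2.1, 0.4, 4.0]
opening: 0.0003
grip_force: 2.0
```

Emit:
{"op": "move_arm", "data": {"rows": [[0,0,-1,0,1],[0,0,-1,0,1],[0,0,-1,0,1],[0,0,0,0,1]]}}

```text
time: 6.9
tool_pos: [0.5097, -0.0472, 0.0472]
tool_rot: [3.142, -0.0, 2.579]
contact_force: [-3.5, 1.2, 7.3]
opening: 0.0003
grip_force: 3.9
```

Emit:
{"op": "move_arm", "data": {"rows": [[0,0,-1,0,1],[0,0,0,0,1],[0,0,0,0,1]]}}

```text
time: 7.2
tool_pos: [0.5097, -0.0472, 0.0471]
tool_rot: [3.141, 0.0, 2.579]
contact_force: [-5.5, 1.4, 16.2]
opening: 0.0005
grip_force: 8.2
```

The key is on its stop: force jumped from 7 to 16 N while the height stayed at 47 mm. I'll lift straight off.

Emit:
{"op": "move_arm", "data": {"rows": [[0,0,-0.5,0,1],[0,0,0,0,1],[0,0,3,0,1],[0,0,5,0,1],[0,0,15,0,1],[0,0,30,0,1],[0,0,40,0,1],[0,0,40,0,1],[-20,40,0,0,1],[-20,40,0,0,1],[-20,40,0,0,1],[-20,40,0,0,1]]}}

```text
time: 8.4
tool_pos: [0.429, 0.114, 0.1783]
tool_rot: [3.141, 0.0, 2.578]
contact_force: [0.4, 0.2, 0.6]
opening: 0.0003
grip_force: 0.0
```

Emit:
{"op": "move_arm", "data": {"rows": [[0,45,0,0,1],[0,45,0,0,1],[0,45,0,0,1],[0,45,0,0,1],[0,0,0,0,1],[0,0,0,0,1],[0,0,0,0,1]]}}

```text
time: 9.1
tool_pos: [0.4298, 0.292, 0.178]
tool_rot: [-3.141, -0.0, 2.578]
contact_force: [0.4, -0.0, -1.1]
opening: 0.0006
grip_force: 0.0
```

```bash
python3 - <<'E'
from h import *
s=monitor.observe();print(s["time"],s["tool_pos"],s["contact_force"])
a=vision.read_camera("side")[130:255,180:340,::-1];b=vision.read_camera("top")[160:270,195:305,::-1]
cv2.imwrite("pics/c3.png",np.hstack([cv2.resize(a,(480,375),interpolation=2),cv2.copyMakeBorder(cv2.resize(b,(320,320),interpolation=2),0,55,0,0,0)]))
E
```

```text
9.1 [0.42975527 0.29195013 0.17800034] [ 0.37490595 -0.04462814 -1.07117662]
```

View pics/c3.png

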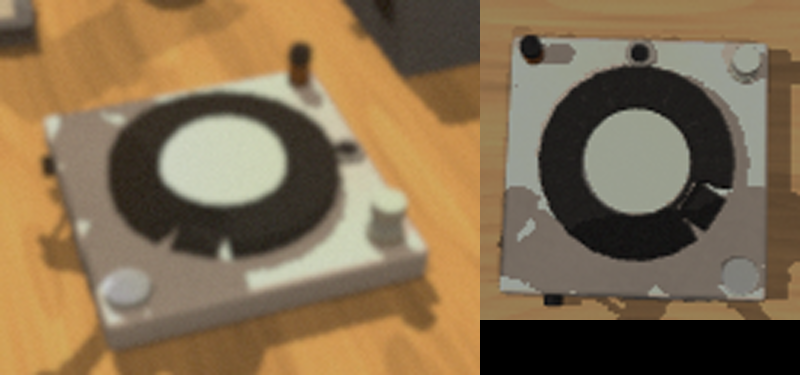

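The key looks sunk, at side crop (195,240), and the jars and dish haven't moved. I'll check the plate's tilt against its outline before the press.

```bash
python3 - <<'E'
from h import *
C=np.array([.558,.0287]);t=np.linspace(0,2*np.pi,180)
u=np.array([np.cos(-2.134),np.sin(-2.134)]);v=np.array([-u[1],u[0]])
for n,seed in(("top",(249,215)),("side",(254,186))):
    for tag,im in(("before",cv2.imread(f"pics/{n}0.png")),("after",vision.read_camera(n)[:,:,::-1].copy())):
        g=cv2.cvtColor(im,6);hsv=cv2.cvtColor(im,40)
        k,l,st,ce=cv2.connectedComponentsWithStats(((g>110)&(hsv[...,1]<60)).astype(np.uint8),connectivity=4);i=l[seed[1],seed[0]];print(n,tag,st[i],ce[i])
    for tilt in(0,.14):
        s=60*np.cos(t);z=58+(60-s)*np.sin(tilt)
        P=np.c_[C+(np.outer(60-(60-s)*np.cos(tilt),u)+np.outer(60*np.sin(t),v))/1000,z/1000]
        q=proj(n,P);print(" pred tilt",tilt,q.min(0).round(1),np.ptp(q,0).round(1),q.mean(0).round(1))
E
```

```text
top before [231 198  36  36 996] [248.58333333 215.23594378]
top after [ 231  197   36   37 1021] [248.51518119 215.08129285]
 pred tilt 0 [230.1 197.4] [36.5 35.9] [248.4 215.3]
 pred tilt 0.14 [230.1 196.6] [36.5 36.5] [248.5 214.9]
side before [233 172  43  27 897] [253.90858417 184.89297659]
side after [ 233  168   43   31 1034] [253.92553191 183.25435203]
 pred tilt 0 [232.5 172.2] [41.8 27.3] [253.4 185.6]
 pred tilt 0.14 [232.4 168.1] [42.  31.3] [253.3 183.5]
```

The outline matches the predicted 0.14 rad tilt: its top edge is now at row 168, where it was 172. Handing in.

```bash
python3 -c "
from cell import workorder
print(workorder.hand_in())"
```

```text
the job is handed in; nothing more can be done
None
```

I swept the rim into the notch and pressed the release key to its stop; the plate is up at about 0.14 rad and stayed up with the arm clear, the jars and dish look unmoved, and the job is handed in (robot time about 9 s).

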